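Wake the micromanipulator controls

TASK

Wake up the micromanipulator from the four ivory control boxes on the base plate, in this order: first tip the rocker switch over by pressing its raised end right down, then push the round lock button in until it stays fully down, then press the long bar key fully in and let it come back up. Only press: do not lift the boxes or push them out of place, do not press the square key, and leave the dish, the bottle and the tip box where they stand.

Things in the scene. Friction and masses are not known exactly. Their poses are not given: they have to be found in the camera images.
- plate: Fixed grey base plate 170 (x) x 360 (y) x 8 mm on the bench; origin at the centre of its underside. The four control boxes stand on it side by side along its y axis in any order, 88 mm apart centre to centre, each slightly out of line.
- rocker_box: Round ivory control box, 76 mm diameter, 30 mm high, about 0.45 kg, loose on the plate, turned to any yaw; carries the light grey V-shaped rocker switch. Origin at the centre of its underside, z up.
- rocker (a joint): Light grey V-shaped rocker of two wings, each 32 mm long, 28 mm wide, 6 mm thick, tilting on a level pivot 37 mm above the underside of rocker_box and parallel to its y axis. Value in rad: -0.2 = the ribbed end (+x side of rocker_box) raised (start, within 0.03), +0.2 = ribbed end fully down, that wing lying flat. It stays where it is left; pressing its end takes about 4 N until the stop.
- rocker_end (a point): Point on top of the rocker's raised, ribbed wing, about 26 mm out from the pivot: the place to press. It sinks about 10 mm as the rocker goes over. Two low ribs (3 mm) run across this wing.
- lock_box: Ivory square control box 60 x 60 x 36 mm, about 0.45 kg, loose on the plate (not fixed); origin at the centre of its underside, z up. Carries the round lock button.
- lock (a joint): Round light grey lock button, 30 mm diameter: how far it is pushed in, m. Starts 0 to 0.001, stops at 0.008 (fully down). No spring: friction of 3.5 N holds it where it is left.
- lock_top (a point): Centre of the round button's flat top; stands 16 mm above the box's top (60 mm above the bench) when out, pressed straight down.
- bar_box: Ivory square control box 60 x 60 x 36 mm, about 0.45 kg, loose on the plate (not fixed); origin at the centre of its underside, z up. Carries the long bar key (the bar runs along the box's y axis).
- bar (a joint): Long light grey bar key, 18 x 50 mm: how far it is pressed, m. 0 = up, 0.006 = fully in. Spring return, 1.5 N at first touch, 5 N fully in.
- bar_top (a point): Centre of the bar key's flat top; stands 16 mm above the box's top (60 mm above the bench) when up, pressed straight down.
- square_box: Ivory square control box 60 x 60 x 36 mm, about 0.45 kg, loose on the plate (not fixed); origin at the centre of its underside, z up. Carries the square key, which is not to be pressed.
- square (a joint): Square light grey key, 30 x 30 mm, top 16 mm above its box: how far it is pressed, m. 0 = up, 0.006 = fully in. Spring return like the bar key. To be left alone.
- dish: Clear covered petri dish, 64 mm diameter, 15 mm high, loose on the bench between the robot and the plate; origin at the centre of its underside. Bystander.
- bottle: Small amber jar with white cap, 40 mm diameter, 75 mm high, loose on the bench just beyond the plate; origin at the centre of its underside. Bystander.
- tip_box: Pipette tip box, grey with clear lid, 120 x 80 x 57 mm, loose on the bench by the plate's right end (-y of the plate); origin at the centre of its underside. Bystander.

How it is judged:
On the way, in this order (a step that is already met when the one before it is completed fails the run):
1. the rocker is tipped over, its ribbed end down (value of joint rocker above 0.14 rad), for 0.15 s.
2. the round lock button is pushed fully down (value of joint lock above 0.0065 m), for 0.15 s.
3. the bar key is pressed fully in (value of joint bar above 0.0045 m), for 0.1 s.
4. the bar key is up again (value of joint bar below 0.0015 m), for 0.1 s.
At the end, for the whole second after the job is handed in: Rocker over (above 0.14 rad, ribbed end down), lock button down (over 6.5 mm), bar key and square key up (under 1.5 mm); every control box within 15 mm and every bystander within 20 mm of where it started, at rest (value of joint rocker above 0.14 rad and value of joint lock above 0.0065 m and value of joint each of bar, square below 0.0015 m and distance of each of rocker_box, lock_box, bar_box, square_box from where it was at the start of the episode below 0.015 m and distance of each of dish, bottle, tip_box from where it was at the start of the episode below 0.02 m and linear speed of each of rocker_box, lock_box, bar_box, square_box, dish, bottle, tip_box below 0.02 m/s); the robot touches nothing.
It fails at once if the lock button is pushed before the rocker is over (value of joint lock above 0.004 m and value of joint rocker below 0.1 rad).
It fails at once if the bar key is pressed before the rocker is over and the lock button down (value of joint bar above 0.003 m and (value of joint rocker below 0.1 rad or value of joint lock below 0.006 m)).
It fails at once if the square key is pressed (value of joint square above 0.003 m).
It fails at once if a control box is pushed more than 15 mm out of place, lifted 8 mm or tipped (distance of any of rocker_box, lock_box, bar_box, square_box from where it was at the start of the episode above 0.015 m or height (world z) of any of rocker_box, lock_box, bar_box, square_box above 0.016 m or angle between any of rocker_box, lock_box, bar_box, square_box's own z axis and vertical above 0.2 rad).
It fails at once if the dish, bottle or tip box is moved more than 20 mm, lifted or knocked over (distance of any of dish, bottle, tip_box from where it was at the start of the episode above 0.02 m or height (world z) of any of dish, bottle, tip_box above 0.01 m or angle between any of dish, bottle, tip_box's own z axis and vertical above 0.4 rad).
It also fails if it takes over 43 s, if anything falls off the work surface, if the arm or the gripper's body presses on something with over 40 N, if the wrist force passes 120 N, or if a joint passes its speed limit or range.

ROBOT

A 6-joint arm with a two-finger parallel gripper is mounted at the origin on the work surface. World frame = base frame: x ahead of the robot, y to its left, z up, the work surface at z = 0. Lengths are in m, angles in rad, forces in N, time in s.
With the tool pointing down it reaches from about 0.3 to 0.775 m from the base axis. Payload 14.6 kg.
Tool frame: the origin (TCP) lies on the centre line of the jaws, within the pads' length; the fingertips stand 8 mm ahead of it and the grasp point (between the pads) lies 11 mm behind it (ctrl.finger_overhang is the distance from the TCP to the fingertips, in m); z points along the fingers, y is the line along which they close (so a half turn about z gives the same grasp; the last joint's range is limited). The gripper opens to 94 mm and grips with 3 to 60 N. Pads are 16 mm wide; open, the fingers measure 119 mm over their backs; the gripper's body (75 mm by 177 mm) begins 78 mm behind the grasp point.
Start: joints at [-1.383, 0.3, 1.521, -0, 1.321, -0.067], TCP at [0.139, -0.532, 0.177] pointing down, gripper open.
Joint ranges: [-3.03, 3.03], [-0.79, 2.21], [0.23, 2.52], [-1.04, 4.18], [0, 3.07], [-2.55, 2.55]. Speed limits (rad/s): [2.22, 2.22, 2.57, 3.14, 3.14, 3.14].

INTERFACE

Orientations are given as a rotation vector (axis times angle).
In Python, from bench import ctrl, capture, camera_model, outline_of, landmark_of gives the robot as it stands.
- The arm moves only by the tool send_rows, never from a script. Its argument "series" is a list that holds one entry, the list of rows, each a list of 7 numbers: the closure, from -1 (fully open) to 1 (shut), then the shift along the tool's x, y, z as a fraction of full scale, then the turn, a rotation vector about the tool's x, y, z as a fraction of full scale. In form: [[[claw, dx, dy, dz, wx, wy, wz], ...]]. A call has 1 to 20 rows; each row shifts and turns the commanded pose from where the row before left it, along the tool's axes as they then stand; what a row does not reach is not made up. Full scale, the value 1, is 50 mm for a shift and 0.15 rad for a turn. A row lasts 1/10 s, in which the tool goes at most 50 mm and 8.59 degrees, less where a joint would pass 70% of its speed; a pose out of reach is approached as far as the arm can. A call with a number of a shift or a turn outside -1 to 1 is refused whole. A call with a gripper value outside its range is refused whole. The fingers move at their own pace and stop on an object; "force" is the grip in N (left out, the last holds). Time passes only in rows, so rows that do not move let the fingers close. It gives the time, the measured TCP pose, the force, the opening and the grip force at its end, in the units of the state.
- ctrl.get_state(): the state, without advancing time (a new reading comes with each control period).
- capture(name): name is "scene" or "top" or "wrist"; returns the picture (420x560x3 uint8, blue, green, red); there is no depth.
- camera_model(name): a dict with "fx", "fy", "cx", "cy" (pixels), "origin" and "attitude" of the camera in the world. Camera axes: x right, y down, z forward; pixel columns grow to the right and rows downward; lengths in m; the calibration is good to about 2 mm. A picture is of the moment at which its call begins: read the wrist's pose just before it. camera_model takes no time and is no camera call; for the wrist camera it gives the pose at the moment of the call.
- ctrl.finish_job(): hands the job in; it is judged then, once.
Trained networks look in the newest picture that a camera, given by its name, has taken for a name from the list of things; names that differ only in an ending like _2 or _b are one class to them, and where a whole thing is asked for, a point or a joint stands for the part that bears it (a point fixed in the world has none). Each returns a list of dicts, best first, with "score" (0 to 1); they miss things now and then, are a little off and sometimes report something else, mostly with a low value. They report only what shows in the picture. A call takes as long as a camera call.
- outline_of(camera, thing): "mask" (420x560 bool, what is visible of it).
- landmark_of(camera, thing): "xyz" ([x, y, z] in m, in world coordinates, good to about 4 mm: a listed point, or the origin of a listed thing).
The state is a dict: "time_s": time; "joint_pos": joint angles; "joint_vel": joint speeds; "joint_torque": joint torques, N m; "tcp_pos": TCP position; "ee_rot": TCP orientation; "wrist_force": force on the tool from outside, world axes, zero at the start; "ft_torque": the same for the moment, N m; "grip_width": finger opening in m; "grasp_force": force on a finger pad.
Only numpy, scipy, OpenCV 4.12 (cv2) and the standard library are available. Lean on these libraries where they do the work, as an engineer would, in place of code of your own. Each camera call takes 0.05 s, during which the arm holds its last target. There are 200 camera calls.

## Working session

There is one attempt and no reset: what is moved stays moved. The work goes in short steps, Python scripts to look and compute and a tool call to move; the robot and the scene stay as the last step left them, time stands still between calls to the robot, and variables do not carry over. Pictures are saved under pics/ and viewed, at most 10 in all, crops included, and the job is handed in when it is done.

Besides the shell and the picture viewer there is one more tool, called after "Request:" as a command line: name --argument value ..., lists and objects as JSON in quotes. send_rows: Moves the arm, as the interface text tells. Its arguments: {"type":"object","properties":{"series":{"type":"array"},"force":{"type":"number"}},"required":["series"]}

```bash
mkdir -p pics; python3 - <<'E'
from bench import *
import cv2,numpy as np
s=ctrl.get_state(); print({k:np.round(v,3).tolist() for k,v in s.items()})
a=capture("scene");b=capture("top")
cv2.imwrite("pics/s.png",a);cv2.imwrite("pics/t.png",b)
for c in("top","scene"):
  for n in["rocker_box","rocker_end","lock_box","lock_top","bar_box","bar_top","square_box","plate","dish","bottle","tip_box"]:
    r=landmark_of(c,n); print(c,n,[(np.round(d["xyz"],3).tolist(),round(d["score"],2)) for d in r[:2]])
print(ctrl.get_state()["time_s"],ctrl.finger_overhang)
E
```

```text
{'time_s': 0.0, 'joint_pos': [-1.383, 0.3, 1.522, 0.0, 1.321, -0.067], 'joint_vel': [0.0, 0.0, -0.001, 0.001, 0.0, 0.002], 'joint_torque': [0.002, -53.181, -35.274, 0.071, 0.024, -0.0], 'tcp_pos': [0.139, -0.532, 0.177], 'ee_rot': [-3.115, -0.399, 0.0], 'wrist_force': [0.45, -0.715, -0.26], 'ft_torque': [-0.024, -0.029, -0.013], 'grasp_force': 0.0, 'grip_width': 0.094}
top rocker_box [([0.581, -0.086, 0.003], 0.7)]
top rocker_end []
top lock_box [([0.579, 0.006, 0.006], 0.88)]
top lock_top [([0.582, 0.01, 0.062], 0.47)]
top bar_box [([0.586, -0.17, 0.008], 0.65)]
top bar_top [([0.585, -0.167, 0.057], 0.68)]
top square_box [([0.613, 0.09, 0.01], 0.92)]
top plate [([0.583, -0.036, -0.004], 0.93)]
top dish [([0.452, -0.056, -0.002], 0.83), ([0.584, -0.171, 0.007], 0.6)]
top bottle [([0.716, -0.102, 0.001], 0.72), ([0.582, -0.084, 0.005], 0.36)]
top tip_box [([0.559, -0.312, 0.003], 0.72)]
scene rocker_box [([0.58, -0.083, 0.008], 0.75)]
scene rocker_end [([0.599, -0.07, 0.058], 0.79), ([0.611, 0.088, 0.008], 0.31)]
scene lock_box [([0.582, 0.004, 0.005], 0.94), ([0.445, -0.059, -0.002], 0.67)]
scene lock_top [([0.581, 0.007, 0.059], 0.7)]
scene bar_box [([0.588, -0.171, 0.006], 0.84)]
scene bar_top []
scene square_box [([0.607, 0.088, 0.012], 0.74)]
scene plate [([0.589, -0.035, -0.002], 0.83)]
scene dish [([0.444, -0.062, -0.001], 0.72)]
scene bottle [([0.715, -0.097, -0.001], 0.92)]
scene tip_box [([0.558, -0.315, -0.002], 0.55)]
1.2 0.008
```

```bash
python3 - <<'E'
from bench import *
import cv2,numpy as np
t=cv2.imread("pics/t.png")
def px(p):
  m=camera_model("top");A=np.array(m["attitude"])
  if A.shape!=(3,3): A=cv2.Rodrigues(A.astype(float))[0]
  q=A.T@(np.array(p)-m["origin"]);return np.array([m["fx"]*q[0]/q[2]+m["cx"],m["fy"]*q[1]/q[2]+m["cy"]])
for p in([.599,-.07,.058],[.582,.008,.06],[.585,-.167,.058],[.58,-.085,.045]):
  u=px(p);print(p,u);
c=px([.58,-.05,.05]).astype(int);x0=max(c[0]-130,0);y0=max(c[1]-95,0)
cr=t[y0:y0+190,x0:x0+260];print(x0,y0)
cv2.imwrite("pics/tc.png",cv2.resize(cr,None,fx=3,fy=3,interpolation=2))
E
```

```text
[0.599, -0.07, 0.058] [311.00911824 181.06347182]
[0.582, 0.008, 0.06] [271.17491395 189.81932128]
[0.585, -0.167, 0.058] [360.70428795 187.78038136]
[0.58, -0.085, 0.045] [318.27007958 191.52706625]
170 96
```

View pics/tc.png

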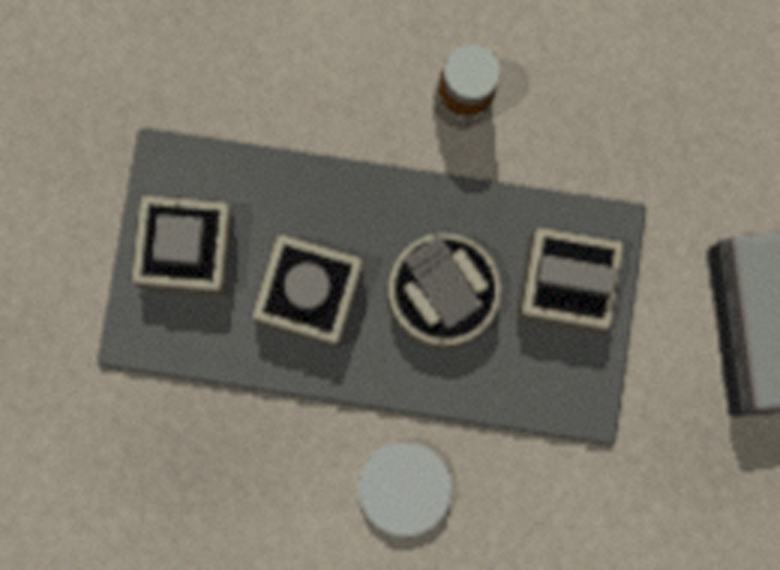

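View pics/s.png

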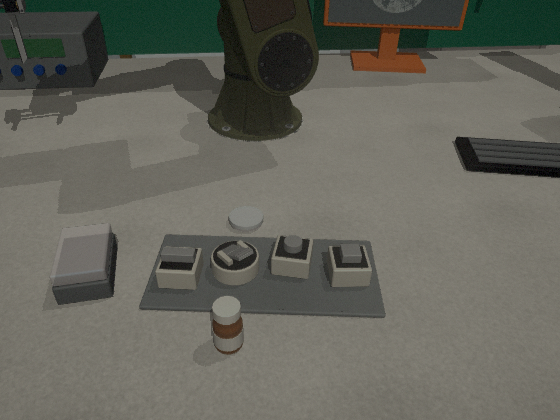

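The top view shows, left to right, square, lock (crop 307,286), rocker (ribbed end up-left at 428,257) and bar (577,274). The scene view agrees with this. I'll close the gripper and travel at this height to above the rocker end, about (0.600, -0.073).

Request:
send_rows --series '[[[1, 0.62, -0.36, 0, 0, 0, 0], [1, 0.62, -0.36, 0, 0, 0, 0], [1, 0.62, -0.36, 0, 0, 0, 0], [1, 0.62, -0.36, 0, 0, 0, 0], [1, 0.62, -0.36, 0, 0, 0, 0], [1, 0.62, -0.36, 0, 0, 0, 0], [1, 0.62, -0.36, 0, 0, 0, 0], [1, 0.62, -0.36, 0, 0, 0, 0], [1, 0.62, -0.36, 0, 0, 0, 0], [1, 0.62, -0.36, 0, 0, 0, 0], [1, 0.62, -0.36, 0, 0, 0, 0], [1, 0.62, -0.36, 0, 0, 0, 0], [1, 0.62, -0.36, 0, 0, 0, 0], [1, 0.62, -0.36, 0, 0, 0, 0], [1, 0.62, -0.36, 0, 0, 0, 0], [1, 0.62, -0.36, 0, 0, 0, 0], [1, 0.62, -0.36, 0, 0, 0, 0], [1, 0.62, -0.36, 0, 0, 0, 0], [1, 0, 0, 0, 0, 0, -0.7], [1, 0, 0, 0, 0, 0, -0.7]]]' --force 20

```text
time_s: 3.2
tcp_pos: [0.5973, -0.0771, 0.1768]
ee_rot: [-3.055, -0.732, 0.001]
wrist_force: [0.3, -0.3, -0.1]
grip_width: 0.0006
grasp_force: 0.0
```

```bash
cat >h.py <<'E'
from bench import *
import cv2,numpy as np
def to(p):
  s=ctrl.get_state();R=cv2.Rodrigues(np.array(s["ee_rot"],float))[0]
  print("t",s["time_s"],"tcp",np.round(s["tcp_pos"],4),"F",np.round(s["wrist_force"],1),"grip",round(s["grip_width"],4),"yaw x",np.degrees(np.arctan2(R[1,0],R[0,0])).round(1))
  print("tool delta/50mm",np.round(R.T@(np.array(p)-s["tcp_pos"])/.05,3))
def look(cam,names):
  im=capture(cam)
  for n in names:
    print(cam,n,[(np.round(d["xyz"],4).tolist(),round(d["score"],2)) for d in landmark_of(cam,n)[:2]])
  return im
E
python3 - <<'E'
from h import *
to([.600,-.073,.09])
im=look("wrist",["rocker_end","rocker_box","lock_top","bar_top"]);cv2.imwrite("pics/w.png",im)
im=look("scene",["rocker_end"])
m=camera_model("wrist");A=np.array(m["attitude"],float)
if A.shape!=(3,3):A=cv2.Rodrigues(A)[0]
np.savez("w.npz",A=A,o=m["origin"],k=[m["fx"],m["fy"],m["cx"],m["cy"]])
E
```

```text
t 3.2 tcp [ 0.5973 -0.0771  0.1768] F [ 0.3 -0.3 -0.1] grip 0.0006 yaw x 27.0
tool delta/50mm [ 0.086 -0.048  1.737]
wrist rocker_end [([0.6003, -0.0755, 0.0585], 0.88)]
wrist rocker_box [([0.5789, -0.0846, 0.0089], 0.86)]
wrist lock_top [([0.5816, 0.0083, 0.0622], 0.75)]
wrist bar_top [([0.5923, -0.1674, 0.0567], 0.77)]
scene rocker_end [([0.5966, -0.0699, 0.06], 0.73)]
```

View pics/w.png

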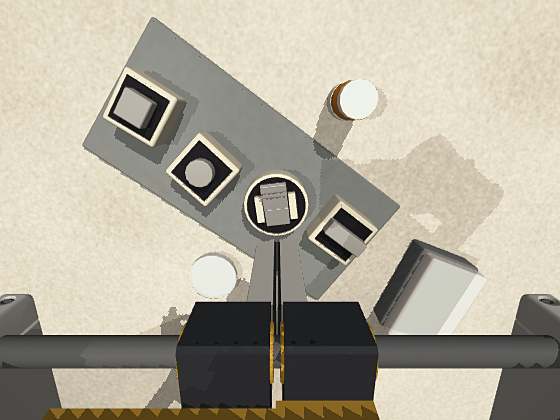

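The wrist view shows the rocker's ribbed end at about (273,190), the lock button at (199,172) and the bar at (344,238). The tool is lined up with the rocker.

```bash
python3 - <<'E'
from h import *
z=np.load("w.npz");fx,fy,cx,cy=z["k"]
for n,u,v,h in(("rend",273,191,.058),("lock",199,172,.06),("bar",344,238,.06),("rockbox",276,205,.038)):
  d=z["A"]@np.array([(u-cx)/fx,(v-cy)/fy,1]);p=z["o"]+d*(h-z["o"][2])/d[2];print(n,p.round(4))
to([.6005,-.0735,.07])
E
```

```text
rend [ 0.5985 -0.0732  0.058 ]
lock [0.5827 0.0059 0.06  ]
bar [ 0.5859 -0.1684  0.06  ]
rockbox [ 0.5806 -0.0857  0.038 ]
t 3.55 tcp [ 0.5969 -0.0782  0.1774] F [-0.7  0.1  1.1] grip 0.0005 yaw x 26.5
tool delta/50mm [ 0.107 -0.053  2.149]
```

Request:
send_rows --series '[[[1, 0.06, -0.02, 0.5, 0, 0, 0], [1, 0.06, -0.03, 0.6, 0, 0, 0], [1, 0, 0, 0.6, 0, 0, 0], [1, 0, 0, 0.4, 0, 0, 0], [1, 0, 0, 0, 0, 0, 0], [1, 0, 0, 0.06, 0, 0, 0], [1, 0, 0, 0.06, 0, 0, 0], [1, 0, 0, 0.06, 0, 0, 0], [1, 0, 0, 0, 0, 0, 0]]]'

```text
time_s: 4.45
tcp_pos: [0.6012, -0.0732, 0.0636]
ee_rot: [3.057, 0.723, 0.0]
wrist_force: [-0.2, -0.4, -0.0]
grip_width: 0.0007
grasp_force: 0.0
```

```bash
python3 - <<'E'
from h import *
to([.6015,-.0735,.056])
E
```

```text
t 4.45 tcp [ 0.6012 -0.0732  0.0636] F [-0.2 -0.4 -0. ] grip 0.0007 yaw x 26.6
tool delta/50mm [0.002 0.009 0.151]
```

Request:
send_rows --series '[[[1, 0, 0, 0.05, 0, 0, 0], [1, 0, 0, 0.05, 0, 0, 0], [1, 0, 0, 0, 0, 0, 0]]]'

```text
time_s: 4.75
tcp_pos: [0.601, -0.0731, 0.058]
ee_rot: [-3.057, -0.724, 0.001]
wrist_force: [-0.3, -0.1, -0.5]
grip_width: 0.0003
grasp_force: 0.0
```

Request:
send_rows --series '[[[1, 0, 0, 0.05, 0, 0, 0], [1, 0, 0, 0, 0, 0, 0]]]'

```text
time_s: 4.95
tcp_pos: [0.601, -0.0731, 0.0555]
ee_rot: [-3.057, -0.723, 0.001]
wrist_force: [0.4, -0.0, 0.7]
grip_width: 0.0007
grasp_force: 0.0
```

Request:
send_rows --series '[[[1, 0, 0, 0.04, 0, 0, 0], [1, 0, 0, 0, 0, 0, 0]]]'

```text
time_s: 5.15
tcp_pos: [0.6011, -0.0731, 0.0536]
ee_rot: [-3.057, -0.724, 0.001]
wrist_force: [-0.7, -0.2, -0.2]
grip_width: 0.0005
grasp_force: 0.0
```

```bash
python3 - <<'E'
from h import *
a=look("wrist",["rocker_end","rocker_box"]);b=look("scene",["rocker_end","rocker_box"])
im=np.hstack([cv2.resize(a[150:290,200:350],None,fx=2.6,fy=2.6,interpolation=2),cv2.resize(b[210:350,160:310],None,fx=2.6,fy=2.6,interpolation=2)])
cv2.imwrite("pics/r.png",im);to([0,0,0])
E
```

```text
wrist rocker_end [([0.5988, -0.0749, 0.0589], 0.81)]
wrist rocker_box [([0.5771, -0.0833, 0.0073], 0.67)]
scene rocker_end [([0.5988, -0.0718, 0.0579], 0.75)]
scene rocker_box [([0.5799, -0.0849, 0.0093], 0.58)]
t 5.45 tcp [ 0.6012 -0.0731  0.0539] F [ 1.  -0.8  0.4] grip 0.0008 yaw x 26.6
tool delta/50mm [-10.093  -6.698   1.077]
```

View pics/r.png

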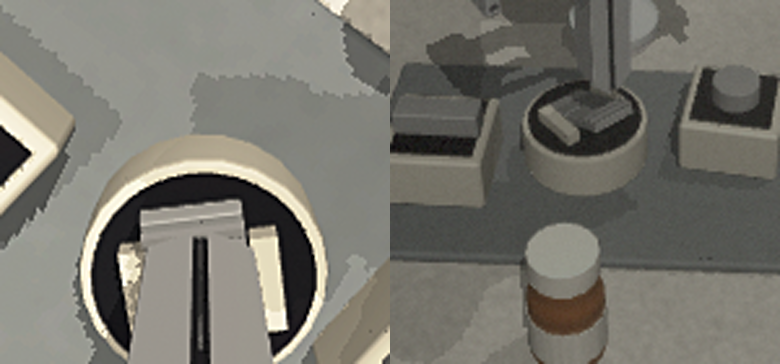

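```bash
python3 - <<'E'
from h import *
s=ctrl.get_state();R=cv2.Rodrigues(np.array(s["ee_rot"],float))[0];T=np.array(s["tcp_pos"])
def px(c,p):
  m=camera_model(c);A=np.array(m["attitude"],float)
  if A.shape!=(3,3):A=cv2.Rodrigues(A)[0]
  q=A.T@(p-m["origin"]);return np.array([m["fx"]*q[0]/q[2]+m["cx"],m["fy"]*q[1]/q[2]+m["cy"]]).round(1)
for c,(x0,y0,ox) in(("wrist",(200,150,0)),("scene",(160,210,390))):
  for l in([0,0,.008],[.008,0,.008],[-.008,0,.008],[0,.012,.008]):
    u=px(c,T+R@l);print(c,l,u,"crop",((u-[x0,y0])*2.6+[ox,0]).round())
  # ribbed wing end raised/down, 32 out
  d=np.array([np.cos(.465),np.sin(.465),0])
  for nm,r,h in(("pivot",0,.047),("flat26",26,.05),("up26",26,.059)):
    print(c,nm,((px(c,np.array([.58,-.085,h])+d*[r/1000,r/1000,0])-[x0,y0])*2.6+[ox,0]).round())
print(camera_model("wrist")["origin"],T,R[:,0])
E
```

```text
wrist [0, 0, 0.008] [276.7 232.2] crop [199. 214.]
wrist [0.008, 0, 0.008] [276.7 222. ] crop [199. 187.]
wrist [-0.008, 0, 0.008] [276.7 242.1] crop [199. 239.]
wrist [0, 0.012, 0.008] [292.9 232.1] crop [242. 213.]
wrist pivot [203. 292.]
wrist flat26 [203. 213.]
wrist up26 [204. 225.]
scene [0, 0, 0.008] [242.  259.2] crop [603. 128.]
scene [0.008, 0, 0.008] [244.7 262.2] crop [610. 136.]
scene [-0.008, 0, 0.008] [239.3 256.2] crop [596. 120.]
scene [0, 0.012, 0.008] [235.1 262.1] crop [585. 135.]
scene pivot [581. 104.]
scene flat26 [603. 125.]
scene up26 [602. 113.]
[ 0.67703061 -0.03480564  0.26211183] [ 0.60121195 -0.07314361  0.05391993] [8.93909310e-01 4.48247859e-01 5.30713658e-05]
```

```bash
python3 - <<'E'
from h import *
b=capture("scene");a=capture("wrist")
im=np.hstack([cv2.resize(b[215:285,205:270],None,fx=6,fy=6,interpolation=2),cv2.resize(a[180:285,225:322],None,fx=4,fy=4,interpolation=2)])
cv2.imwrite("pics/r2.png",im);print(im.shape)
E
```

```text
(420, 778, 3)
```

View pics/r2.png

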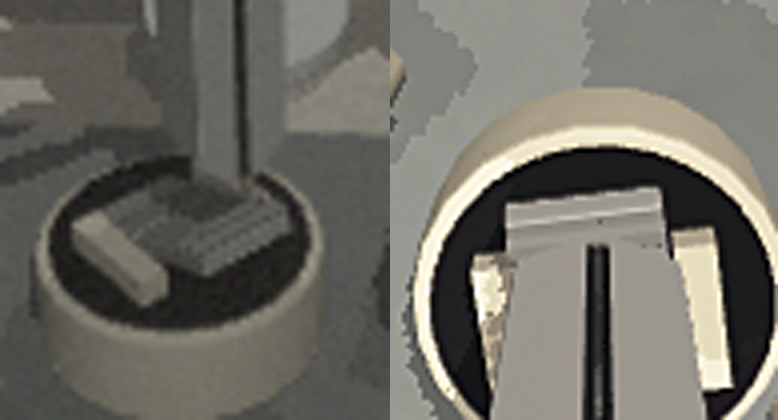

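The fingertip seems to be floating above the raised wing, since there is no force and the gap shows in both views. I'll keep going down in small steps and watch the force.

Request:
send_rows --series '[[[1, 0.06, 0, 0.05, 0, 0, 0], [1, 0, 0, 0.05, 0, 0, 0], [1, 0, 0, 0, 0, 0, 0]]]'

```text
time_s: 5.85
tcp_pos: [0.6037, -0.0717, 0.0483]
ee_rot: [-3.057, -0.724, 0.001]
wrist_force: [0.3, 0.2, 0.2]
grip_width: 0.0005
grasp_force: 0.0
```

Request:
send_rows --series '[[[1, 0, 0, 0.05, 0, 0, 0], [1, 0, 0, 0.05, 0, 0, 0], [1, 0, 0, 0, 0, 0, 0]]]'

```text
time_s: 6.15
tcp_pos: [0.6036, -0.0718, 0.0434]
ee_rot: [-3.057, -0.723, 0.001]
wrist_force: [-0.7, 0.1, 0.4]
grip_width: 0.0009
grasp_force: 0.0
```

```bash
python3 - <<'E'
from h import *
b=capture("scene");a=capture("wrist")
im=np.hstack([cv2.resize(b[215:285,205:270],None,fx=6,fy=6,interpolation=2),cv2.resize(a[180:285,225:322],None,fx=4,fy=4,interpolation=2)])
cv2.imwrite("pics/r3.png",im);to([0,0,0])
E
```

```text
t 6.25 tcp [ 0.6038 -0.0718  0.0438] F [ 0.1 -0.6  0.1] grip 0.0004 yaw x 26.6
tool delta/50mm [-10.152  -6.696   0.877]
```

View pics/r3.png

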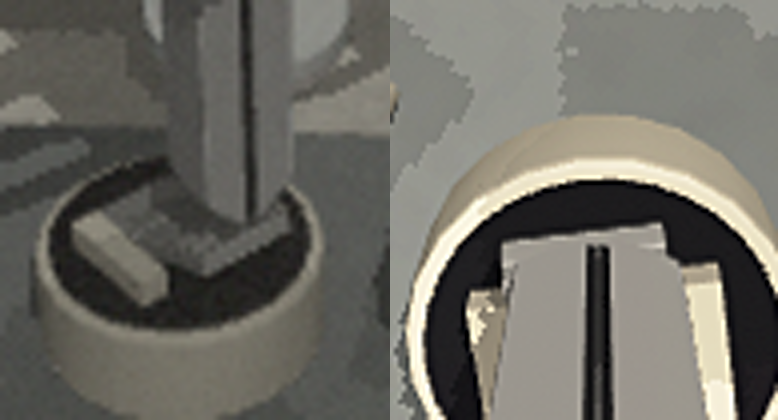

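The finger is still clear and now just above the wing, so its tip is shorter than stated. I'll continue with force checks.

Request:
send_rows --series '[[[1, 0, 0, 0.05, 0, 0, 0], [1, 0, 0, 0, 0, 0, 0]]]'

```text
time_s: 6.45
tcp_pos: [0.6037, -0.0718, 0.0411]
ee_rot: [-3.057, -0.724, 0.0]
wrist_force: [0.5, 0.7, 0.0]
grip_width: 0.0007
grasp_force: 0.0
```

Request:
send_rows --series '[[[1, 0, 0, 0.05, 0, 0, 0], [1, 0, 0, 0, 0, 0, 0]]]'

```text
time_s: 6.65
tcp_pos: [0.6037, -0.0718, 0.0385]
ee_rot: [-3.057, -0.724, 0.001]
wrist_force: [-0.3, 0.9, -0.1]
grip_width: 0.0003
grasp_force: 0.0
```

Request:
send_rows --series '[[[1, 0, 0, 0.05, 0, 0, 0], [1, 0, 0, 0, 0, 0, 0]]]'

```text
time_s: 6.85
tcp_pos: [0.6037, -0.0717, 0.036]
ee_rot: [-3.057, -0.723, 0.001]
wrist_force: [0.0, 0.3, 0.6]
grip_width: 0.0005
grasp_force: 0.0
```

```bash
python3 - <<'E'
from h import *
b=look("scene",["rocker_end","rocker_box"]);a=look("wrist",["rocker_end"])
im=np.hstack([cv2.resize(b[215:285,205:270],None,fx=6,fy=6,interpolation=2),cv2.resize(a[180:285,225:322],None,fx=4,fy=4,interpolation=2)])
cv2.imwrite("pics/r4.png",im);s=ctrl.get_state();print(s["joint_torque"],s["ft_torque"],s["joint_pos"])
E
```

```text
scene rocker_end [([0.5964, -0.0731, 0.0576], 0.77)]
scene rocker_box [([0.5762, -0.0849, 0.0101], 0.62)]
wrist rocker_end []
[-2.18500418e-04 -6.41674161e+01 -3.15372920e+01  5.09125215e-02
 -4.95538325e-02 -3.18513548e-05] [-0.03506704  0.05835308  0.03591162] [-1.78520216e-01  5.70461508e-01  1.48072967e+00 -2.83598037e-05
  1.09023890e+00  9.27436991e-01]
```

View pics/r4.png

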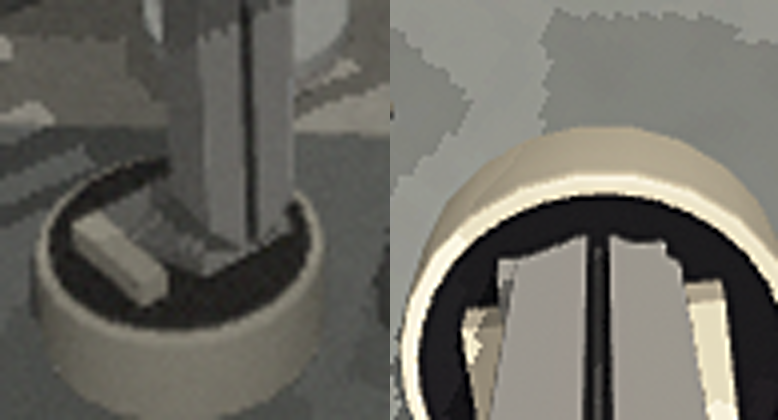

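The tip is now right at the wing's end and the rocker has not moved. I'll continue.

Request:
send_rows --series '[[[1, -0.04, 0, 0.05, 0, 0, 0], [1, 0, 0, 0, 0, 0, 0]]]'

```text
time_s: 7.3
tcp_pos: [0.6017, -0.0727, 0.0335]
ee_rot: [-3.057, -0.723, 0.001]
wrist_force: [0.4, -0.3, 0.4]
grip_width: 0.0006
grasp_force: 0.0
```

Request:
send_rows --series '[[[1, 0, 0, 0.05, 0, 0, 0], [1, 0, 0, 0, 0, 0, 0]]]'

```text
time_s: 7.5
tcp_pos: [0.6024, -0.0726, 0.0316]
ee_rot: [3.057, 0.724, 0.001]
wrist_force: [0.6, 0.9, 3.6]
grip_width: 0.0006
grasp_force: 1.4
```

Contact at TCP z ≈ 0.032. I'll press on through the stroke.

Request:
send_rows --series '[[[1, 0, 0, 0.05, 0, 0, 0], [1, 0, 0, 0.05, 0, 0, 0], [1, 0, 0, 0.05, 0, 0, 0], [1, 0, 0, 0, 0, 0, 0]]]'

```text
time_s: 7.9
tcp_pos: [0.6029, -0.0725, 0.0243]
ee_rot: [3.057, 0.724, 0.003]
wrist_force: [3.1, 1.4, 4.0]
grip_width: 0.0006
grasp_force: 2.0
```

Request:
send_rows --series '[[[1, 0, 0, 0.05, 0, 0, 0], [1, 0, 0, 0, 0, 0, 0]]]'

```text
time_s: 8.1
tcp_pos: [0.6031, -0.0725, 0.0224]
ee_rot: [3.057, 0.724, 0.004]
wrist_force: [2.9, 3.1, 8.4]
grip_width: 0.0004
grasp_force: 4.2
```

Request:
send_rows --series '[[[1, 0, 0, 0.04, 0, 0, 0], [1, 0, 0, 0, 0, 0, 0]]]'

```text
time_s: 8.3
tcp_pos: [0.6034, -0.0725, 0.0218]
ee_rot: [3.056, 0.724, 0.005]
wrist_force: [-2.4, 4.1, 23.3]
grip_width: 0.0008
grasp_force: 11.3
```

At the stop: 23 N, about 10.7 mm sunk. I'll lift and check.

Request:
send_rows --series '[[[1, 0, 0, -0.1, 0, 0, 0], [1, 0, 0, -0.5, 0, 0, 0], [1, 0, 0, -0.6, 0, 0, 0], [1, 0, 0, 0, 0, 0, 0]]]'

```text
time_s: 8.7
tcp_pos: [0.6035, -0.0731, 0.0829]
ee_rot: [3.055, 0.723, 0.007]
wrist_force: [-0.1, -0.6, -0.1]
grip_width: 0.0006
grasp_force: 0.0
```

```bash
python3 - <<'E'
from h import *
a=look("scene",["rocker_end","rocker_box","lock_top"]);b=look("wrist",["rocker_end","rocker_box","lock_top"]);to([.5815,.0067,.05])
im=np.hstack([cv2.resize(a[225:295,205:270],None,fx=6,fy=6,interpolation=2),cv2.resize(b[150:255,180:277],None,fx=4,fy=4,interpolation=2)])
cv2.imwrite("pics/r5.png",im)
E
```

```text
scene rocker_end [([0.6006, -0.0705, 0.0469], 0.86)]
scene rocker_box [([0.5782, -0.0854, 0.0097], 0.82), ([0.583, 0.0052, 0.0594], 0.74)]
scene lock_top [([0.5868, 0.0072, 0.0562], 0.67)]
wrist rocker_end [([0.6028, -0.0721, 0.0507], 0.75)]
wrist rocker_box [([0.5787, -0.083, 0.0073], 0.97)]
wrist lock_top [([0.5813, 0.0081, 0.0611], 0.78)]
t 9.1 tcp [ 0.6017 -0.0726  0.0785] F [-0.4  0.4 -0.1] grip 0.0003 yaw x 26.6
tool delta/50mm [ 0.351 -1.599  0.571]
```

View pics/r5.png

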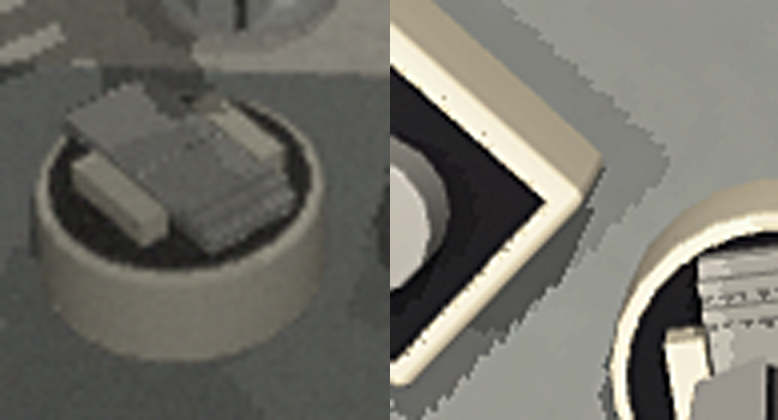

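The rocker is over: the ribbed wing lies flat and the other wing is raised. Now the lock button.

Request:
send_rows --series '[[[1, 0.09, -0.4, 0, 0, 0, 0], [1, 0.09, -0.4, 0, 0, 0, 0], [1, 0.09, -0.4, 0, 0, 0, 0], [1, 0.09, -0.4, 0, 0, 0, 0], [1, 0, 0, 0.4, 0, 0, 0], [1, 0, 0, 0.4, 0, 0, 0], [1, 0, 0, 0, 0, 0, 0]]]'

```text
time_s: 9.8
tcp_pos: [0.5807, 0.0071, 0.0367]
ee_rot: [-3.056, -0.724, 0.007]
wrist_force: [-0.7, -0.5, 0.3]
grip_width: 0.0002
grasp_force: 0.0
```

Request:
send_rows --series '[[[1, 0, 0, 0.05, 0, 0, 0], [1, 0, 0, 0.05, 0, 0, 0], [1, 0, 0, 0, 0, 0, 0]]]'

```text
time_s: 10.1
tcp_pos: [0.5825, 0.0068, 0.0347]
ee_rot: [3.057, 0.723, 0.001]
wrist_force: [-0.1, -0.8, -0.2]
grip_width: 0.0005
grasp_force: 0.0
```

Request:
send_rows --series '[[[1, 0, 0, 0.05, 0, 0, 0], [1, 0, 0, 0.05, 0, 0, 0], [1, 0, 0, 0, 0, 0, 0]]]'

```text
time_s: 10.4
tcp_pos: [0.5825, 0.0069, 0.0294]
ee_rot: [3.057, 0.723, 0.001]
wrist_force: [0.0, -0.5, -0.4]
grip_width: 0.0005
grasp_force: 0.0
```

Request:
send_rows --series '[[[1, 0, 0, 0.05, 0, 0, 0], [1, 0, 0, 0, 0, 0, 0]]]'

```text
time_s: 10.6
tcp_pos: [0.5823, 0.0069, 0.0267]
ee_rot: [3.057, 0.724, 0.0]
wrist_force: [-0.3, -0.2, 0.7]
grip_width: 0.0002
grasp_force: 0.3
```

Request:
send_rows --series '[[[1, 0, 0, 0.05, 0, 0, 0], [1, 0, 0, 0, 0, 0, 0]]]'

```text
time_s: 10.8
tcp_pos: [0.5823, 0.0069, 0.0242]
ee_rot: [3.057, 0.724, 0.0]
wrist_force: [0.7, 0.0, 0.9]
grip_width: 0.0004
grasp_force: 0.6
```

Request:
send_rows --series '[[[1, 0, 0, 0.05, 0, 0, 0], [1, 0, 0, 0, 0, 0, 0]]]'

```text
time_s: 11.0
tcp_pos: [0.5827, 0.0069, 0.0239]
ee_rot: [3.057, 0.724, 0.002]
wrist_force: [-9.7, 0.4, 24.6]
grip_width: 0.0005
grasp_force: 12.3
```

Request:
send_rows --series '[[[1, 0, 0, 0.05, 0, 0, 0], [1, 0, 0, 0, 0, 0, 0]]]'

```text
time_s: 11.2
tcp_pos: [0.5831, 0.0069, 0.0236]
ee_rot: [3.056, 0.724, 0.003]
wrist_force: [-20.5, 0.2, 47.6]
grip_width: 0.0002
grasp_force: 24.0
```

Request:
send_rows --series '[[[1, 0, 0, -0.1, 0, 0, 0], [1, 0, 0, -0.5, 0, 0, 0], [1, 0, 0, -0.6, 0, 0, 0], [1, 0, 0, 0, 0, 0, 0]]]'

```text
time_s: 11.6
tcp_pos: [0.584, 0.0069, 0.0829]
ee_rot: [3.056, 0.723, 0.008]
wrist_force: [0.4, -0.0, -0.4]
grip_width: 0.0003
grasp_force: 0.0
```

```bash
python3 - <<'E'
from h import *
a=look("scene",["lock_top","lock_box","rocker_end","bar_top"]);b=look("wrist",["lock_top","lock_box","bar_top"]);c=look("top",["lock_box","lock_top","bar_top"]);to([.5865,-.1685,.05])
im=np.hstack([cv2.resize(a[225:295,265:325],None,fx=6,fy=6,interpolation=2),cv2.resize(b[150:255,225:325],None,fx=4,fy=4,interpolation=2)])
cv2.imwrite("pics/r6.png",im)
E
```

```text
scene lock_top [([0.5823, 0.008, 0.0542], 0.7)]
scene lock_box [([0.5768, 0.0028, 0.0084], 0.76)]
scene rocker_end [([0.6041, -0.0692, 0.0485], 0.97)]
scene bar_top [([0.5837, -0.1697, 0.0631], 0.73)]
wrist lock_top [([0.5843, 0.0113, 0.0514], 0.57)]
wrist lock_box [([0.5801, 0.004, 0.0053], 0.93)]
wrist bar_top [([0.5842, -0.1666, 0.058], 0.66)]
top lock_box []
top lock_top []
top bar_top [([0.5861, -0.1634, 0.0564], 0.77)]
t 12.25 tcp [0.5823 0.0069 0.0792] F [ 0.5 -0.4 -0.1] grip 0.0009 yaw x 26.6
tool delta/50mm [-1.497  3.174  0.584]
```

View pics/r6.png

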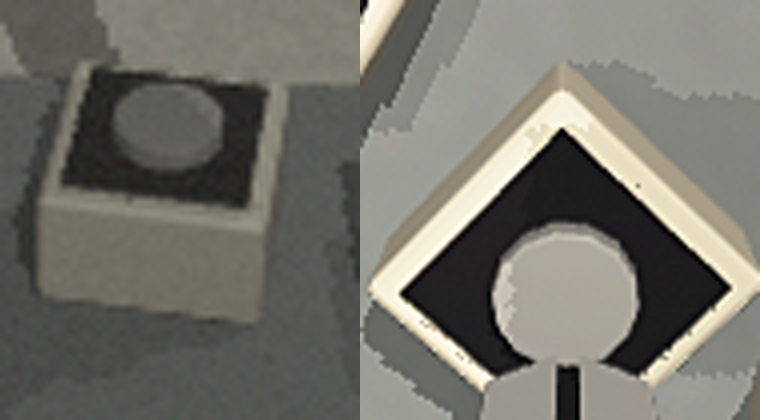

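The lock button is fully down and the box is in place. The bar key is next, with the tool turned to line up with it.

Request:
send_rows --series '[[[1, -0.19, 0.4, 0, 0, 0, 0], [1, -0.19, 0.4, 0, 0, 0, 0], [1, -0.19, 0.4, 0, 0, 0, 0], [1, -0.19, 0.4, 0, 0, 0, 0], [1, -0.19, 0.4, 0, 0, 0, 0], [1, -0.19, 0.4, 0, 0, 0, 0], [1, -0.19, 0.4, 0, 0, 0, 0], [1, -0.18, 0.38, 0, 0, 0, 0], [1, 0, 0, 0, 0, 0, 0.8], [1, 0, 0, 0, 0, 0, 0.8], [1, 0, 0, 0, 0, 0, 0.8], [1, 0, 0, 0, 0, 0, 0.8], [1, 0, 0, 0, 0, 0, 0.8], [1, 0, 0, 0, 0, 0, 0], [1, 0, 0, 0.4, 0, 0, 0], [1, 0, 0, 0.4, 0, 0, 0], [1, 0, 0, 0, 0, 0, 0]]]'

```text
time_s: 13.95
tcp_pos: [0.5847, -0.1686, 0.0369]
ee_rot: [-3.134, 0.207, 0.007]
wrist_force: [-0.8, -0.1, 0.4]
grip_width: 0.0006
grasp_force: 0.0
```

```bash
python3 - <<'E'
from h import *
to([.5860,-.168,.033])
b=look("wrist",["bar_top"]);a=look("scene",["bar_top"])
im=np.hstack([cv2.resize(a[225:295,150:215],None,fx=6,fy=6,interpolation=2),cv2.resize(b[170:275,225:322],None,fx=4,fy=4,interpolation=2)])
cv2.imwrite("pics/r7.png",im)
E
```

```text
t 13.95 tcp [ 0.5847 -0.1686  0.0369] F [-0.8 -0.1  0.4] grip 0.0006 yaw x -7.6
tool delta/50mm [ 0.025 -0.015  0.077]
wrist bar_top []
scene bar_top [([0.5813, -0.1701, 0.0611], 0.64)]
```

View pics/r7.png

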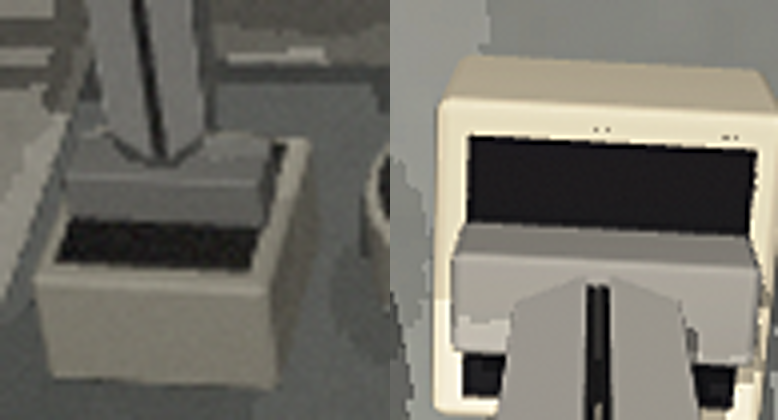

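The tip hangs just above the bar's top face and is centred on it. I'll press in small steps.

Request:
send_rows --series '[[[1, 0, 0, 0.06, 0, 0, 0], [1, 0, 0, 0.06, 0, 0, 0], [1, 0, 0, 0.05, 0, 0, 0], [1, 0, 0, 0, 0, 0, 0]]]'

```text
time_s: 14.55
tcp_pos: [0.5862, -0.1691, 0.0308]
ee_rot: [3.134, -0.212, 0.0]
wrist_force: [-0.2, -0.6, 2.3]
grip_width: 0.0003
grasp_force: 1.1
```

Request:
send_rows --series '[[[1, 0, 0, 0.05, 0, 0, 0], [1, 0, 0, 0, 0, 0, 0]]]'

```text
time_s: 14.75
tcp_pos: [0.5862, -0.1691, 0.0284]
ee_rot: [3.134, -0.212, 0.001]
wrist_force: [-0.5, -0.0, 2.7]
grip_width: 0.0006
grasp_force: 1.8
```

Request:
send_rows --series '[[[1, 0, 0, 0.03, 0, 0, 0], [1, 0, 0, 0, 0, 0, 0]]]'

```text
time_s: 14.95
tcp_pos: [0.5862, -0.1691, 0.0269]
ee_rot: [3.134, -0.212, 0.001]
wrist_force: [-0.8, -0.4, 3.8]
grip_width: 0.0003
grasp_force: 2.2
```

Request:
send_rows --series '[[[1, 0, 0, 0.03, 0, 0, 0], [1, 0, 0, 0, 0, 0, 0], [1, 0, 0, 0, 0, 0, 0]]]'

```text
time_s: 15.25
tcp_pos: [0.5863, -0.1692, 0.0261]
ee_rot: [3.134, -0.212, 0.001]
wrist_force: [-2.8, 0.3, 9.8]
grip_width: 0.0006
grasp_force: 5.2
```

Request:
send_rows --series '[[[1, 0, 0, 0.02, 0, 0, 0], [1, 0, 0, 0, 0, 0, 0], [1, 0, 0, 0, 0, 0, 0]]]'

```text
time_s: 15.55
tcp_pos: [0.5864, -0.1692, 0.0259]
ee_rot: [3.134, -0.212, 0.002]
wrist_force: [-6.4, 2.8, 18.0]
grip_width: 0.0008
grasp_force: 9.2
```

The bar is at its stop (18 N, TCP 0.026). The lock's stop at TCP 0.024 is 2 mm lower, which matches its 8 mm stroke. I'll lift clear.

Request:
send_rows --series '[[[1, 0, 0, -0.1, 0, 0, 0], [1, 0, 0, -0.4, 0, 0, 0], [1, 0, 0, -0.6, 0, 0, 0], [1, 0, 0, -0.8, 0, 0, 0], [1, 0, 0, 0, 0, 0, 0], [1, 0, 0, 0, 0, 0, 0], [1, 0, 0, 0, 0, 0, 0]]]'

```text
time_s: 16.25
tcp_pos: [0.5854, -0.1688, 0.1178]
ee_rot: [-3.134, 0.212, 0.004]
wrist_force: [-0.2, 0.4, -0.3]
grip_width: 0.0005
grasp_force: 0.0
```

```bash
python3 - <<'E'
from h import *
look("scene",["rocker_end","lock_top","bar_top","square_box","rocker_box","lock_box","bar_box"]);look("wrist",["rocker_end","lock_top","bar_top"]);to([0,0,0])
E
```

```text
scene rocker_end [([0.6007, -0.0709, 0.0489], 0.87)]
scene lock_top [([0.5836, 0.0077, 0.0535], 0.63)]
scene bar_top [([0.5826, -0.1724, 0.0628], 0.66)]
scene square_box [([0.6119, 0.0865, 0.0105], 0.82)]
scene rocker_box [([0.5777, -0.0859, 0.0105], 0.91)]
scene lock_box [([0.5791, 0.0061, 0.0059], 0.93)]
scene bar_box [([0.5836, -0.1698, 0.0077], 0.96), ([0.7164, -0.1002, -0.0003], 0.24)]
wrist rocker_end [([0.6012, -0.0717, 0.0493], 0.61)]
wrist lock_top [([0.5815, 0.0112, 0.0502], 0.9), ([0.7156, -0.1046, -0.0036], 0.22)]
wrist bar_top [([0.5879, -0.1649, 0.0558], 0.61)]
t 16.85 tcp [ 0.5861 -0.1691  0.1193] F [ 0.1 -0.4 -0.4] grip 0.0002 yaw x -7.7
tool delta/50mm [-12.071  -1.77    2.387]
```

All as wanted, so I'm handing it in.

```bash
python3 -c "
from bench import ctrl
print(ctrl.finish_job())"
```

```text
the job is handed in; nothing more can be done
None
```

I tipped the rocker over, pushed the lock button fully down, then pressed the bar key to its stop and released it, and handed the job in at about 17 s; the last camera check before hand-in showed the four boxes in place, but the verdict was not reported back.

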